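# Pin an earbud carrier into its tilted gluing dock

### The job

Lock the earbud carrier into the tilted dock: take the orange-headed locking pin out of the rack and put it through the slot in the green bridge and on through the hole in the black carrier beneath, fully home with its collar flat on the bridge, and let go of it there. Where along the slot the carrier's hole lies differs from carrier to carrier, so feel for it gently without forcing the pin, and leave the blue pin and everything else where they are.

Things in the scene. Friction and masses are not known exactly. Their poses are not given: they have to be found in the camera images.
- lock_pin: Steel locking pin with orange head, about 60 g, upright in the rack at the start. Origin on its axis at the collar's underside; z runs towards the head. Collar 24 mm across, z 0 to 4; round orange head 16 mm across, z 4 to 34 (grip here); shank 10 mm across, z 0 to -34, the last 1.5 mm tapering to a flat nose 8 mm across.
- lock_pin_tip (a point): Centre of the locking pin's nose, 34 mm below the collar's underside.
- bridge: Green strap fixed across the upper part of the dock, 44 x 150 x 8 mm. Origin: centre of its slot, on the top face; z: outward normal of that face, 35 degrees from vertical, from where the pin enters; y along the slot; x up the slope. Slot 12 mm wide (x), 46 mm long (y), straight through. The carrier's tongue lies 1 mm under the strap.
- dock: Fixed aluminium stand, 180 x 160 mm, 140 mm high, slope facing its -x; origin at the centre of its underside, z up. On the slope lies the black carrier with a white and green nest below the bridge. Its tongue under the bridge is 10 mm thick, with a round 12 mm through hole at bridge x = 0 and bridge y anywhere from -16 to 16 mm (not measured); free space below.
- rack: Grey pin rack fixed to the table, 50 x 180 x 45 mm (x, y, z) with three 14.5 mm holes, 40 mm deep, in its top at y = -60, 0 and 60 mm. Origin at the centre of its underside. The two pins stand in the outer holes, collars on the top face; which is in which differs.
- thick_pin: Blue-headed pin with a 13 mm shank, too thick for the slot; otherwise the shape and origin of the locking pin. Stands in the rack; leave it.
- solvent: Bystander: clear bottle with a blue cap, 50 mm across, 120 mm high; origin at the centre of its underside.
- glue_jar: Bystander: amber glass jar, 40 mm across, 50 mm high; origin at the centre of its underside.
- screwdriver: Bystander: screwdriver lying on the table along its x, handle to -x, about 200 mm long.
- case: Bystander: white earbud case, 46 x 58 x 24 mm; origin at the centre of its underside.
- weight: Bystander: brass weight with a knob, 36 mm across, 50 mm high; origin at the centre of its underside.

How it is judged:
By the outcome, as a careful person would: the job done as asked, in the order asked, and still so for the second after the job is handed in, with the robot touching nothing.
It also fails if it takes over 61 s, if anything falls off the work surface, if the arm or the gripper's body presses on something with over 40 N, if the wrist force passes 120 N, or if a joint passes its speed limit or range.

### The arm

A 6-joint arm with a two-finger parallel gripper is mounted at the origin on the work surface. World frame = base frame: x ahead of the robot, y to its left, z up, the work surface at z = 0. Lengths are in m, angles in rad, forces in N, time in s.
With the tool pointing down it reaches from about 0.4 to 0.925 m from the base axis. Payload 3.4 kg.
Tool frame: the origin (TCP) lies midway between the tips of the shut fingers; the grasp point (between the pads) lies 19 mm behind it; z points along the fingers, y is the direction in which the jaws open and shut (so a half turn about z gives the same grasp; the last joint's range is limited). The gripper opens to 85 mm and grips with 20 to 120 N. Pads are 22 mm wide; open, the fingers measure 114 mm over their backs; the gripper's body (76 mm by 85 mm) begins 54 mm behind the grasp point. The pads swing forward as they close: fully open they stand 13 mm farther back than shut.
Start: joints at [-1.3, 0.307, 1.506, -0, 1.328, -0.073], TCP at [0.194, -0.541, 0.231] pointing down, gripper open.
Joint ranges: [-3.12, 3.12], [-1.05, 2.28], [0.14, 2.33], [-1.42, 4.57], [0.1, 2.73], [-2.68, 2.68]. Speed limits (rad/s): [2.57, 2.57, 3.14, 3.14, 3.14, 3.14].

### API

Orientations are given as a unit quaternion [x, y, z, w].
In Python, from plant import bot, eyes gives the robot as it stands. The module is installed in compiled form; this text tells all that it offers.
- The arm moves only by the tool send_rows, never from a script. Its argument "steps" is a list of rows, each a list of 4 numbers: the shift along the tool's x, y, z in units of 25 mm (1.0 is 25 mm), then the turn about the tool's z in units of 6 degrees (1.0 is 6 degrees). In form: [[tx, ty, tz, yaw], ...]. A call has 1 to 5 rows; each row shifts and turns the pose as measured when the row begins, along the tool's axes as they then stand; what a row does not reach is not made up. A row lasts 1/12 s, in which the tool goes at most 41.7 mm and 7.16 degrees, less where a joint would pass 70% of its speed; a pose out of reach is approached as far as the arm can. A call is refused whole if a number of a shift passes 1 or a number of a turn 1, either way. A call with a gripper value outside its range is refused whole. "fingers" is the closure, from -1 (fully open) to 1 (shut), set as the call begins (left out, the last holds). The fingers move at their own pace and stop on an object; "newtons" is the grip in N (left out, the last holds). Time passes only in rows, so rows that do not move let the fingers close. It gives the time, the measured TCP pose, the force and the opening at its end, in the units of the state.
- bot.state(): the state, without advancing time (a new reading comes with each control period).
- eyes.camera(name): name is "side" or "top"; returns a dict with "pixels" (384x512x3 uint8, red, green, blue), "range_z" (384x512 float32, m along the optical axis (not along the pixel's ray), 0 where there is no reading), "camera_matrix" (3x3 intrinsics, pixels), "R" (3x3) and "t" (3): a world point X has camera coordinates R X + t. Camera axes: x right, y down, z forward; pixel columns grow to the right and rows downward; lengths in m; the calibration is good to about 2 mm. A picture is of the moment at which its call begins.
- bot.sign_off(): hands the job in, once; it reports no verdict.
The state is a dict: "clock": time; "joint_positions": joint angles; "qvel": joint speeds; "joint_efforts": joint torques, N m; "tcp_pos": TCP position; "eef_rot": TCP orientation; "wrist_force": force on the tool from outside, world axes, zero at the start; "moment": the same for the moment, N m; "width": finger opening in m.
Only numpy, scipy, OpenCV 4.12 (cv2) and the standard library are available. Lean on these libraries where they do the work, as an engineer would, in place of code of your own. Each camera call takes 0.05 s, during which the arm holds its last target. There are 200 camera calls.

## Working session

There is one attempt and no reset: what is moved stays moved. The work goes in short steps, Python scripts to look and compute and a tool call to move; the robot and the scene stay as the last step left them, time stands still between calls to the robot, and variables do not carry over. Pictures are saved under pics/ and viewed, about 8 in all and at most 12, crops included, and the job is handed in when it is done.

Besides the shell and the picture viewer there is one more tool, called after ">>>" by a JSON object that holds its "method" and its "body", one argument or row to a line. send_rows: Moves the arm, as the interface text tells. Its arguments: {"type":"object","properties":{"steps":{"type":"array","items":{"type":"array","items":{"type":"number"}}},"fingers":{"type":"number"},"newtons":{"type":"number"}},"required":["steps"]}

```bash
mkdir -p pics; cat > h.py <<'E'
from plant import bot, eyes
import numpy as np, cv2
from scipy.spatial.transform import Rotation as Ro
def snap(n):
    c=eyes.camera(n); z=c["range_z"]; K=c["camera_matrix"]
    v,u=np.mgrid[0:z.shape[0],0:z.shape[1]]
    P=np.stack([(u-K[0,2])/K[0,0]*z,(v-K[1,2])/K[1,1]*z,z],-1)
    W=(P-c["t"])@c["R"]; W[z==0]=np.nan
    return c,W
def save(img,f,s=1.5):
    cv2.imwrite("pics/"+f,cv2.resize(img[...,::-1],None,fx=s,fy=s))
E
python3 - <<'E'
from h import *
print(bot.state())
for n in("top","side"):
    c,W=snap(n); save(c["pixels"],n+"0.png"); print(n,c["camera_matrix"],c["R"],c["t"]); np.savez(n+"0.npz",W=W,p=c["pixels"])
E
```

```text
{'clock': 0.0, 'joint_positions': array([-1.29947051e+00,  3.07547514e-01,  1.50769141e+00, -2.75935898e-05,
        1.32841151e+00, -7.35326615e-02]), 'qvel': array([ 0.00056476,  0.00099651,  0.00025724,  0.00107763, -0.00066577,
        0.00012138]), 'joint_efforts': array([ 6.20423234e-04, -4.57549417e+01, -2.51914269e+01,  1.86658626e-04,
        1.31881441e-02,  2.01231774e-05]), 'tcp_pos': array([ 0.19414429, -0.54047343,  0.23038885]), 'eef_rot': array([ 9.85169783e-01,  1.71579252e-01, -1.14912624e-04, -1.02254111e-03]), 'wrist_force': array([ 0.37710429, -0.21681776, -0.35820265]), 'moment': array([-0.04816325,  0.04859169,  0.02121698]), 'width': 0.08510935166880748}
top [[347.17129986   0.         257.92733644]
 [  0.         347.17129986 191.92655738]
 [  0.           0.           1.        ]] [[-0.01663893 -0.99961482 -0.02221161]
 [-0.99581529  0.01856402 -0.08948338]
 [ 0.08986125  0.02062975 -0.99574061]] [0.04969641 0.53222192 1.08986796]
side [[366.37864418   0.         247.23461504]
 [  0.         366.37864418 194.4737484 ]
 [  0.           0.           1.        ]] [[ 0.98587724 -0.16673682 -0.01564962]
 [-0.11907586 -0.63221176 -0.76559077]
 [ 0.11775829  0.756642   -0.64313751]] [-0.49484143  0.16063469  0.94577464]
```

View pics/top0.png

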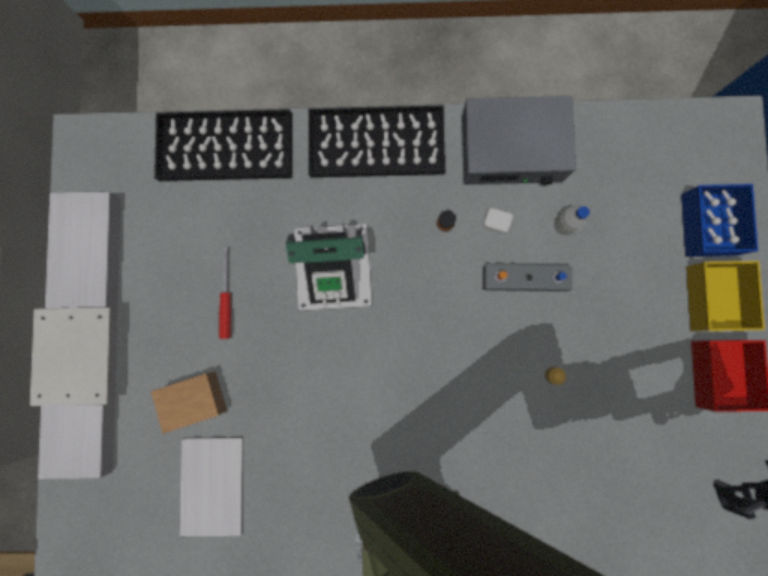

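View pics/side0.png

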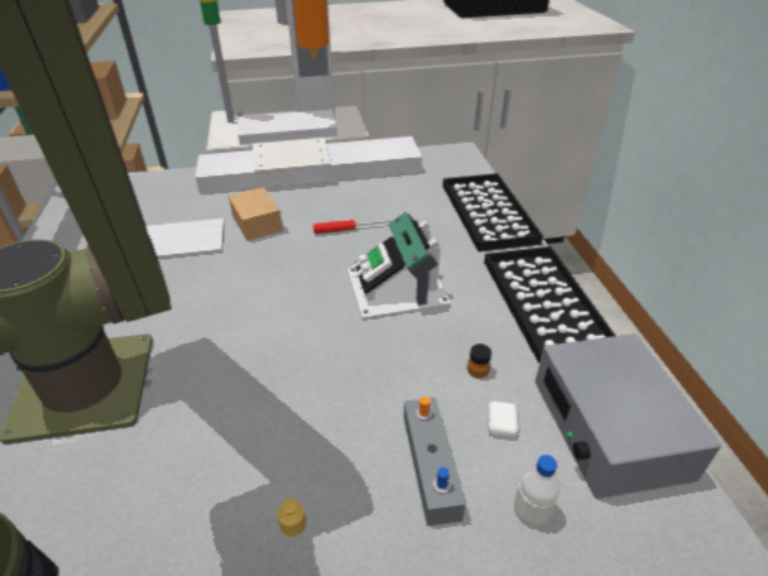

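The top view shows the orange pin in the rack at (502,275), the blue pin at (561,277), and the bridge slot at about (326,249). The slope rises towards world +x.

```bash
cat > m.py <<'E'
from h import *
def mask(p,lo,hi): return cv2.inRange(cv2.cvtColor(p,cv2.COLOR_RGB2HSV),lo,hi)>0
for n in("top","side"):
    d=np.load(n+"0.npz"); W,p=d["W"],d["p"]
    ok=np.isfinite(W[...,0])
    near=lambda q,r: ok&(np.linalg.norm(W[...,:2]-q,axis=-1)<r)
    # orange head
    m=mask(p,(5,150,120),(20,255,255))&ok&(W[...,2]>.05)&(W[...,2]<.1)
    if m.any(): print(n,"orange",m.sum(),W[m].mean(0),W[m].min(0),W[m].max(0), np.argwhere(m).mean(0))
    m=mask(p,(105,150,80),(125,255,255))&ok&(W[...,2]>.05)&(W[...,2]<.095)
    print(n,"blue",m.sum(),np.median(W[m],0))
    # rack top
    g=mask(p,(0,0,30),(180,90,160))&ok&(abs(W[...,2]-.045)<.006)&(abs(W[...,0]-.5)<.2)&(W[...,1]<-.1)&(W[...,1]>-.5)
    nl,l,s,c=cv2.connectedComponentsWithStats(g.astype(np.uint8)); k=1+s[1:,4].argmax(); g=l==k
    r=cv2.minAreaRect(W[g][:,:2].astype(np.float32)*1000); print(n,"rack",r,W[g][:,2].mean())
    # bridge
    m=mask(p,(70,80,40),(95,255,255))&ok&(W[...,2]>.09)&(W[...,2]<.25)
    nl,l,s,c=cv2.connectedComponentsWithStats(m.astype(np.uint8)); k=1+s[1:,4].argmax(); m=l==k
    X=W[m]; 
    for i in range(4):
        c0=X.mean(0); nn=np.linalg.svd(X-c0)[2][2]; nn*=np.sign(nn[2]); e=(X-c0)@nn; X=X[abs(e)<max(.002,1.5*e.std())]
    print(n,"bridge",len(X),"c",c0,"n",nn,"tilt",np.degrees(np.arccos(nn[2])),"az",np.degrees(np.arctan2(-nn[1],-nn[0])),e.std())
    ex=np.array([-nn[0],-nn[1],0]); ex-=nn*(ex@nn); ex/=np.linalg.norm(ex); ey=np.cross(nn,ex)
    q=np.c_[(X-c0)@ex,(X-c0)@ey]*1000
    r=cv2.minAreaRect(q.astype(np.float32)); print("rect",r, "centre world", c0+(ex*r[0][0]+ey*r[0][1])/1000)
    # slot: points inside the strap outline below surface
    Q=(W-c0); xx=Q@ex*1000;yy=Q@ey*1000;zz=Q@nn*1000
    b=ok&(abs(xx-r[0][0])<16)&(abs(yy-r[0][1])<40)&(zz<-3)
    print("slot px",b.sum(),np.argwhere(b).mean(0), "rng x",xx[b].min(),xx[b].max(),"y",yy[b].min(),yy[b].max())
    # dark pixels hit on the plane
    u0,v0,w,h=s[k][:4]; save(p[v0-5:v0+h+5,u0-5:u0+w+5],n+"_bridge.png",6); print("crop",u0-5,v0-5)
E
python3 m.py
```

```text
top orange 18 [ 0.54008054 -0.20070102  0.07922227] [ 0.34556679 -0.30357354  0.05176386] [ 0.55705687 -0.189291    0.08425338] [186.5        336.72222222]
top blue 256 [ 0.63202778 -0.64910581  0.07102643]
top rack ((550.7246704101562, -254.3704833984375), (180.05787658691406, 50.760406494140625), 88.1440658569336) 0.046582519108021504
top bridge 432 c [0.6021545  0.15831753 0.1239817 ] n [-0.58272852 -0.02659436  0.81223162] tilt 35.685456222049964 az 2.6130314761889237 0.001026966677892167
rect ((-0.3668689727783203, 1.0415115356445312), (44.50825881958008, 146.269287109375), 0.6800141930580139) centre world [0.60180934 0.15934437 0.1237677 ]
slot px 355 [150.23098592 219.07887324] rng x -16.353323434883023 15.617099757730063 y -38.8562808079057 41.039545430174634
crop 186 154
side orange 68 [ 0.54842864 -0.20096041  0.07050989] [ 0.54300499 -0.20545187  0.0534548 ] [ 0.55559072 -0.19159067  0.08188251] [270.35294118 282.5       ]
side blue 80 [ 0.54394276 -0.32075338  0.07667308]
side rack ((548.146240234375, -257.542236328125), (181.15960693359375, 50.68412780761719), 87.90898895263672) 0.04456093418951992
side bridge 386 c [0.60001879 0.15248419 0.12172015] n [-0.57829441 -0.02900273  0.81531247] tilt 35.38173039409209 az 2.871103469671242 0.0009272627570521
rect ((-0.09417533874511719, 3.7447891235351562), (150.953125, 44.251583099365234), 89.83873748779297) centre world [0.59975453 0.15622043 0.12166562]
slot px 273 [183.33333333 292.42857143] rng x -16.06802683680658 15.824059157492906 y -35.78545212460881 42.19449555338533
crop 255 137
```

```bash
python3 - <<'E'
from h import *
n=np.array([-np.sin(np.radians(35))*np.cos(np.radians(2.7)),-np.sin(np.radians(35))*np.sin(np.radians(2.7)),np.cos(np.radians(35))])
c0=np.array([.6008,.1578,.1227]); ex=np.array([-n[0],-n[1],0]);ex-=n*(ex@n);ex/=np.linalg.norm(ex);ey=np.cross(n,ex)
ims=[]
for nm in("top","side"):
    c,W=snap(nm)
    g=np.mgrid[-30:30.1:.5,-85:85.1:.5]  # x,y mm
    X=c0+g[0][...,None]*ex/1000+g[1][...,None]*ey/1000
    C=X@c["R"].T+c["t"]; p=C@c["camera_matrix"].T; p=(p[...,:2]/p[...,2:]).astype(np.float32)
    im=cv2.remap(c["pixels"],p[...,0],p[...,1],cv2.INTER_CUBIC)[::-1,::-1]  # x up, y left
    ims.append(im)
    gr=im.max(2)[::-1,::-1]; sub=gr[20:101,90:251].astype(float); 
    w=np.clip(np.median(sub)*.75-sub,0,None); yy,xx=g[1][20:101,90:251],g[0][20:101,90:251]
    w[abs(xx)[:, :]>12]=0; w[abs(yy)>32]=0
    print(nm,"slot c x,y",(w*xx).sum()/w.sum(),(w*yy).sum()/w.sum())
save(np.vstack(ims),"rect.png",2)
E
```

```text
top slot c x,y 1.0743171865396435 3.417126037185003
side slot c x,y -1.2906122880236675 -0.6392506207406625
```

View pics/rect.png

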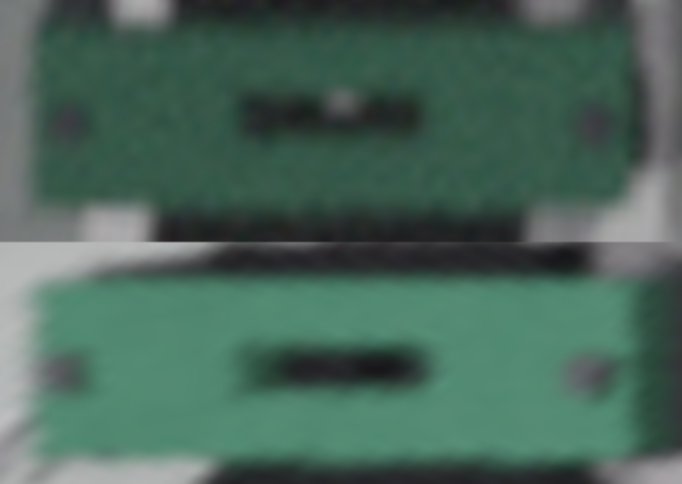

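The bridge crop puts the slot centre about 2 mm to +y of the plane centre. A pale spot in the slot near bridge y ≈ -3 hints at where the hole is. Next I approach the pin.

```bash
cat >> h.py <<'E'
def to(x,y,z,az=2.7):
    s=bot.state(); R=Ro.from_quat(s["eef_rot"]).as_matrix()
    d=R.T@(np.array([x,y,z])-s["tcp_pos"])/.025
    a=np.degrees(np.arctan2(R[1,0],R[0,0]))-az
    print("units",d.round(2),"yaw",round(((a+180)%360-180)/6,2),"tcp",s["tcp_pos"].round(4),"F",s["wrist_force"].round(1),"w",round(s["width"],4),"zaxis",R[:,2].round(3),"az",round(a+az,2),"t",round(s["clock"],2))
E
echo ok
```

```text
ok
```

>>> {"method": "send_rows", "body": {
  "steps": [
    [0,0,0,0.95],
    [0,0,0,0.95],
    [0,0,0,0.95]
  ],
  "fingers": -1,
  "newtons": 20
}}

```text
clock: 0.45
tcp_pos: [0.194, -0.5401, 0.2298]
eef_rot: [1.0, 0.018, -0.0, -0.002]
wrist_force: [0.7, 0.0, 0.9]
width: 0.085
```

```bash
python3 -c "
from h import *
to(.551,-.197,.18)"
```

```text
units [ 14.77 -13.2    2.02] yaw -0.11 tcp [ 0.194  -0.5401  0.2298] F [0.7 0.  0.9] w 0.085 zaxis [-0.001  0.003 -1.   ] az 2.06 t 0.45
```

>>> {"method": "send_rows", "body": {
  "steps": [
    [1,-0.9,0.1,0],
    [1,-0.9,0.1,0],
    [1,-0.9,0.1,0],
    [1,-0.9,0.1,0],
    [1,-0.9,0.1,0]
  ]
}}

```text
clock: 0.87
tcp_pos: [0.3145, -0.4268, 0.2158]
eef_rot: [1.0, 0.009, -0.001, 0.001]
wrist_force: [0.2, -0.2, 0.5]
width: 0.0853
```

>>> {"method": "send_rows", "body": {
  "steps": [
    [1,-0.9,0.1,0],
    [1,-0.9,0.1,0],
    [1,-0.9,0.1,0],
    [1,-0.9,0.1,0],
    [1,-0.9,0.1,0]
  ]
}}

```text
clock: 1.28
tcp_pos: [0.4416, -0.3052, 0.2018]
eef_rot: [1.0, 0.009, -0.002, 0.0]
wrist_force: [-0.4, -1.2, 0.3]
width: 0.0853
```

```bash
python3 -c "
from h import *
to(.551,-.197,.18)"
```

```text
units [ 4.45 -4.25  0.85] yaw -0.29 tcp [ 0.4416 -0.3052  0.2018] F [-0.4 -1.2  0.3] w 0.0853 zaxis [-0.004 -0.001 -1.   ] az 0.98 t 1.28
```

>>> {"method": "send_rows", "body": {
  "steps": [
    [0.9,-0.85,0.15,-0.1],
    [0.9,-0.85,0.15,-0.1],
    [0.9,-0.85,0.15,-0.1],
    [0.9,-0.85,0.15,0],
    [0.9,-0.85,0.15,0]
  ]
}}

```text
clock: 1.7
tcp_pos: [0.5553, -0.1878, 0.1815]
eef_rot: [1.0, 0.026, -0.002, 0.0]
wrist_force: [0.9, -1.1, 0.3]
width: 0.0851
```

>>> {"method": "send_rows", "body": {
  "steps": [
    [0,0,0,0],
    [0,0,0,0]
  ]
}}

```text
clock: 1.87
tcp_pos: [0.5592, -0.1824, 0.18]
eef_rot: [1.0, 0.029, -0.001, -0.001]
wrist_force: [0.1, -0.8, 0.8]
width: 0.0855
```

```bash
python3 - <<'E'
from h import *
to(.551,-.197,.06)
for n in("top","side"):
    c,W=snap(n)
    m=(cv2.inRange(cv2.cvtColor(c["pixels"],cv2.COLOR_RGB2HSV),(4,140,60),(22,255,255))>0)&(np.linalg.norm(np.nan_to_num(W[...,:2])-[.55,-.197],axis=-1)<.03)
    print(n,m.sum(),W[m].mean(0),np.median(W[m],0)) if m.any() else print(n,"hidden")
    if n=="side": save(c["pixels"][200:384,200:420],"s1.png",3)
E
```

```text
units [-0.35  0.57  4.8 ] yaw 0.1 tcp [ 0.5592 -0.1824  0.18  ] F [ 0.1 -0.8  0.8] w 0.0855 zaxis [-0.003  0.002 -1.   ] az 3.32 t 1.87
top hidden
side 71 [ 0.54869065 -0.20091151  0.07029761] [ 0.54847629 -0.20228276  0.07376123]
```

View pics/s1.png

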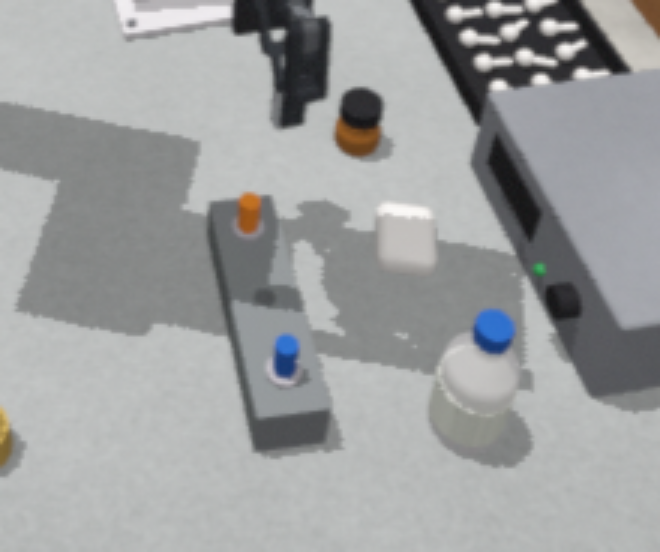

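The side view shows the orange pin upright with clear space around it, and the measured axis agrees with (0.551,-0.197). I'll descend.

>>> {"method": "send_rows", "body": {
  "steps": [
    [-0.35,0.57,0.5,0],
    [0,0,0.8,0],
    [0,0,0.8,0],
    [0,0,0.6,0],
    [0,0,0.3,0]
  ]
}}

```text
clock: 2.38
tcp_pos: [0.5488, -0.2055, 0.1074]
eef_rot: [1.0, 0.025, 0.002, 0.002]
wrist_force: [-0.6, 0.2, 0.7]
width: 0.0853
```

```bash
python3 -c "
from h import *
to(.551,-.197,.06)"
```

```text
units [ 0.1  -0.34  1.89] yaw 0.02 tcp [ 0.5488 -0.2055  0.1074] F [-0.6  0.2  0.7] w 0.0853 zaxis [ 0.005 -0.004 -1.   ] az 2.84 t 2.38
```

>>> {"method": "send_rows", "body": {
  "steps": [
    [0.1,-0.3,0,0],
    [0,0,0.4,0],
    [0,0,0.5,0],
    [0,0,0.4,0],
    [0,0,0.1,0]
  ]
}}

```text
clock: 2.8
tcp_pos: [0.5499, -0.2008, 0.0719]
eef_rot: [1.0, 0.022, 0.003, 0.003]
wrist_force: [-0.2, 0.2, 0.2]
width: 0.0855
```

```bash
python3 -c "
from h import *
to(.551,-.197,.06)"
```

```text
units [ 0.05 -0.15  0.48] yaw -0.03 tcp [ 0.5499 -0.2008  0.0719] F [-0.2  0.2  0.2] w 0.0855 zaxis [ 0.006 -0.005 -1.   ] az 2.55 t 2.8
```

>>> {"method": "send_rows", "body": {
  "steps": [
    [0.05,-0.15,0.3,0],
    [0,0,0.17,0],
    [0,0,0,0]
  ]
}}

```text
clock: 3.05
tcp_pos: [0.5516, -0.1969, 0.0594]
eef_rot: [1.0, 0.022, 0.003, 0.003]
wrist_force: [-0.7, 0.5, 0.7]
width: 0.0857
```

>>> {"method": "send_rows", "body": {
  "steps": [
    [0,0,0,0],
    [0,0,0,0],
    [0,0,0,0],
    [0,0,0,0],
    [0,0,0,0]
  ],
  "fingers": 1,
  "newtons": 20
}}

```text
clock: 3.47
tcp_pos: [0.5527, -0.1969, 0.0604]
eef_rot: [1.0, 0.023, 0.004, 0.003]
wrist_force: [-0.2, 0.0, -0.5]
width: 0.0258
```

>>> {"method": "send_rows", "body": {
  "steps": [
    [0,0,0,0],
    [0,0,0,0],
    [0,0,0,0],
    [0,0,0,0],
    [0,0,0,0]
  ]
}}

```text
clock: 3.88
tcp_pos: [0.5529, -0.1971, 0.061]
eef_rot: [1.0, 0.023, 0.005, 0.004]
wrist_force: [-0.1, -0.2, 0.1]
width: 0.015
```

```bash
python3 -c "
from h import *
to(.551,-.197,.06)"
```

```text
units [-0.08 -0.01  0.04] yaw -0.02 tcp [ 0.5529 -0.1971  0.061 ] F [-0.1 -0.2  0.1] w 0.015 zaxis [ 0.01  -0.007 -1.   ] az 2.59 t 3.88
```

>>> {"method": "send_rows", "body": {
  "steps": [
    [0,0,-0.4,0],
    [0,0,-0.4,0],
    [0,0,-0.3,0],
    [0,0,0,0],
    [0,0,0,0]
  ]
}}

```text
clock: 4.3
tcp_pos: [0.5528, -0.197, 0.092]
eef_rot: [1.0, 0.023, 0.005, 0.004]
wrist_force: [-0.0, 0.4, -0.2]
width: 0.0149
```

```bash
python3 -c "
from h import *
to(.5529,-.197,.0915)"
```

```text
units [0.   0.   0.02] yaw -0.02 tcp [ 0.5528 -0.197   0.092 ] F [-0.   0.4 -0.2] w 0.0149 zaxis [ 0.01  -0.007 -1.   ] az 2.59 t 4.3
```

>>> {"method": "send_rows", "body": {
  "steps": [
    [-0.2,0,0,0],
    [-0.2,0,0.02,0],
    [-0.2,0,0.03,0],
    [-0.1,0,0.03,0],
    [0,0,0,0]
  ]
}}

```text
clock: 4.72
tcp_pos: [0.5383, -0.198, 0.0919]
eef_rot: [1.0, 0.022, 0.01, 0.005]
wrist_force: [2.2, 0.1, 0.5]
width: 0.0154
```

```bash
python3 - <<'E'
from h import *
to(.5529-.036,-.1985,.083)
c,W=snap("side"); save(c["pixels"][220:330,230:370],"s2.png",5)
E
```

```text
units [-0.86 -0.02  0.34] yaw -0.03 tcp [ 0.5383 -0.198   0.0919] F [2.2 0.1 0.5] w 0.0154 zaxis [ 0.021 -0.009 -1.   ] az 2.54 t 4.72
```

View pics/s2.png

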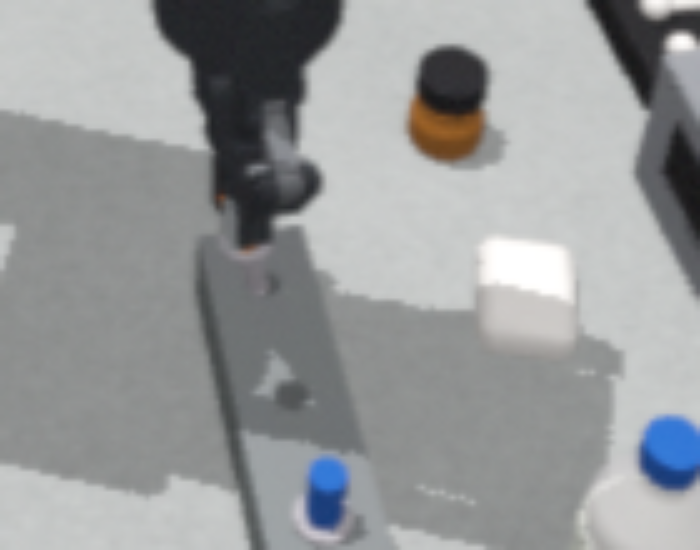

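The pin is tilting about its nose, which sits in the hole at (265,285) in the crop, at only 2 N. I'll continue along the arc.

>>> {"method": "send_rows", "body": {
  "steps": [
    [-0.18,0,0.12,0],
    [-0.18,0,0.08,0],
    [-0.18,0,0.1,0],
    [-0.18,0,0.12,0],
    [0,0,0,0]
  ]
}}

```text
clock: 5.18
tcp_pos: [0.5202, -0.1988, 0.0805]
eef_rot: [1.0, 0.022, 0.012, 0.005]
wrist_force: [3.1, 1.7, 0.8]
width: 0.0149
```

```bash
python3 - <<'E'
from h import *
to(.5529-.036,-.1985,.083)
E
```

```text
units [-0.13 -0.02 -0.1 ] yaw -0.03 tcp [ 0.5202 -0.1988  0.0805] F [3.1 1.7 0.8] w 0.0149 zaxis [ 0.023 -0.009 -1.   ] az 2.55 t 5.18
```

>>> {"method": "send_rows", "body": {
  "steps": [
    [-0.1,0,-0.03,0],
    [-0.05,0,0,0],
    [-0.2,0,-0.3,0],
    [-0.5,0,-0.8,0],
    [-0.5,0,-0.9,0]
  ]
}}

```text
clock: 5.6
tcp_pos: [0.4802, -0.1988, 0.1259]
eef_rot: [1.0, 0.023, 0.005, 0.002]
wrist_force: [0.6, -0.7, 0.4]
width: 0.0149
```

>>> {"method": "send_rows", "body": {
  "steps": [
    [0,0,-0.9,0],
    [0,0,-0.9,0],
    [0,0,-0.9,0],
    [0,0,0,0],
    [0,0,0,0]
  ],
  "newtons": 50
}}

```text
clock: 6.02
tcp_pos: [0.4662, -0.1982, 0.1975]
eef_rot: [1.0, 0.023, -0.005, 0.002]
wrist_force: [-1.3, 0.1, -1.9]
width: 0.0137
```

```bash
cat > pin.py <<'E'
from h import *
# measure pin relative to tcp: pixels below the fingertips near the TCP
def pin(save_as=None):
    s=bot.state(); T=s["tcp_pos"]
    c,W=snap("side"); D=W-T; p=c["pixels"]
    C=c["R"]@T+c["t"]; q=c["camera_matrix"]@C; q=(q[:2]/q[2]).astype(int)
    m=np.isfinite(W[...,0])&(np.linalg.norm(D,axis=-1)<.075)&(D[...,2]<.0)
    print("tcp px",q,"n",m.sum())
    X=D[m]*1000
    zb=np.arange(-60,1,5)
    for a,b in zip(zb[:-1],zb[1:]):
        k=(X[:,2]>=a)&(X[:,2]<b)
        if k.sum()>1: print(a,k.sum(),"x",X[k,0].min().round(1),np.median(X[k,0]).round(1),X[k,0].max().round(1),"y",np.median(X[k,1]).round(1))
    if save_as: save(p[max(q[1]-45,0):q[1]+65,max(q[0]-70,0):q[0]+70],save_as,5); print("crop origin",q-[70,45])
E
python3 - <<'E'
from pin import *
to(.45,-.1985,.18); pin("s3.png")
E
```

```text
units [-0.64 -0.02  0.71] yaw -0.01 tcp [ 0.4662 -0.1982  0.1975] F [-1.3  0.1 -1.9] w 0.0137 zaxis [-0.009 -0.004 -1.   ] az 2.61 t 6.02
tcp px [244 234] n 100
-40 8 x 26.6 30.7 33.7 y -3.5
-35 10 x 22.2 27.7 32.9 y -2.6
-30 11 x 18.5 26.1 29.1 y -3.3
-25 7 x 18.0 22.6 26.7 y -2.6
-20 5 x 19.8 22.3 24.7 y -3.5
-15 17 x 4.2 9.7 16.9 y -8.6
-10 23 x 11.4 19.2 24.8 y -7.0
-5 19 x -7.2 18.4 23.4 y -3.2
crop origin [174 189]
```

View pics/s3.png

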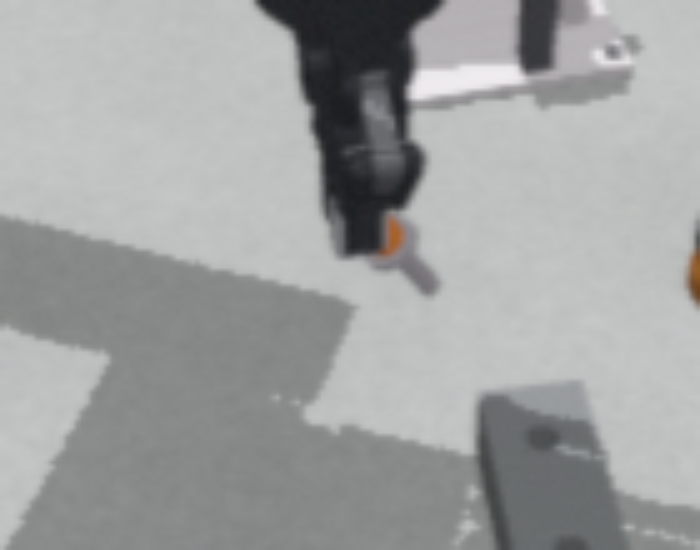

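The pin is held tilted, nose towards +x (crop: collar near (385,262), nose near (430,290)). I'll fit the shank cylinder to get its axis.

```bash
cat > fit.py <<'E'
from h import *
from scipy.optimize import least_squares
def fit(names=("side","side","side","top"),tilt0=35):
    s=bot.state(); T=s["tcp_pos"]; az=np.radians(2.7); out=[]
    ex=np.array([np.cos(az),np.sin(az),0]); ey=np.array([-np.sin(az),np.cos(az),0])
    for n in sorted(set(names)):
        X=[]
        for _ in range(names.count(n)):
            c,W=snap(n); D=W-T; D=np.stack([D@ex,D@ey,D[...,2]],-1)*1000
            X.append(D[np.isfinite(D[...,0])&(np.linalg.norm(D-[25,0,-25],axis=-1)<40)])
        X=np.vstack(X)
        def res(p,X):
            d=np.array([np.tan(p[0]),p[1],-1]);d/=np.linalg.norm(d); v=X-[p[2],p[3],-20]; a=v@d
            return np.linalg.norm(v-np.outer(a,d),axis=1)-5,a
        p=np.array([np.radians(tilt0),0,20.,0.])
        for tol in(12,7,5,4):   # select shank points: below the collar
            r,a=res(p,X); k=(abs(r)<tol)&(a>-6)&(a<26)
            p=least_squares(lambda q:res(q,X[k])[0],p,loss="soft_l1",f_scale=1).x
        r,a=res(p,X); k=(abs(r)<3); 
        print(n,"k",k.sum(),"tilt",np.degrees(p[0]).round(1),"lat",np.degrees(p[1]).round(1),"at z-20: x,y",p[2:].round(1),"a max",np.percentile(a[k],[95,99,100]).round(1),"rms",r[k].std().round(2))
E
python3 -c "
from fit import *
fit()"
```

```text
side k 150 tilt 30.4 lat 0.4 at z-20: x,y [19.2 -0.3] a max [23.2 25.3 25.5] rms 1.18
top k 11 tilt 26.1 lat 1.8 at z-20: x,y [23.2  1.2] a max [20.5 21.2 21.4] rms 0.74
```

Side fit: tilt 30°, nose at about (+31.6, 0, -41) mm from the TCP. The slot and in-hand pivoting will take up the rest. Travelling to the dock.

>>> {"method": "send_rows", "body": {
  "steps": [
    [0.2,-0.95,0,0],
    [0.2,-0.95,0,0],
    [0.2,-0.95,0,0],
    [0.2,-0.95,0,0],
    [0.2,-0.95,0,0]
  ]
}}

```text
clock: 6.68
tcp_pos: [0.4845, -0.0785, 0.1895]
eef_rot: [1.0, 0.019, -0.011, 0.001]
wrist_force: [-0.5, -0.1, -0.7]
width: 0.0142
```

>>> {"method": "send_rows", "body": {
  "steps": [
    [0.2,-0.95,0,0],
    [0.2,-0.95,0,0],
    [0.2,-0.95,0,0],
    [0.2,-0.95,0,0],
    [0.2,-0.95,0,0]
  ]
}}

```text
clock: 7.1
tcp_pos: [0.5018, 0.0472, 0.1826]
eef_rot: [1.0, 0.019, -0.017, 0.001]
wrist_force: [0.4, -0.8, -1.3]
width: 0.0137
```

```bash
python3 -c "
from fit import *
to(.557,.1545,.185)"
```

```text
units [ 2.36 -4.21 -0.18] yaw -0.09 tcp [0.5018 0.0472 0.1826] F [ 0.4 -0.8 -1.3] w 0.0137 zaxis [-0.034 -0.002 -0.999] az 2.16 t 7.1
```

>>> {"method": "send_rows", "body": {
  "steps": [
    [0.4,-0.7,-0.1,-0.1],
    [0.4,-0.7,-0.1,0],
    [0.4,-0.7,-0.1,0],
    [0.4,-0.7,0,0],
    [0.3,-0.5,0,0]
  ]
}}

```text
clock: 7.52
tcp_pos: [0.542, 0.1389, 0.1817]
eef_rot: [0.999, 0.026, -0.025, 0.001]
wrist_force: [-0.2, 0.1, -0.2]
width: 0.0136
```

>>> {"method": "send_rows", "body": {
  "steps": [
    [0,0,0,0],
    [0,0,0,0]
  ]
}}

```text
clock: 7.68
tcp_pos: [0.5426, 0.1415, 0.1794]
eef_rot: [0.999, 0.028, -0.026, 0.001]
wrist_force: [-0.7, -0.6, -0.5]
width: 0.014
```

```bash
python3 -c "
from fit import *
to(.557,.1545,.185)
fit()
c,W=snap('side'); p=c['pixels'];save(p[110:220,220:360],'s4.png',5)"
```

```text
units [ 0.59 -0.49 -0.26] yaw 0.09 tcp [0.5426 0.1415 0.1794] F [-0.7 -0.6 -0.5] w 0.014 zaxis [-0.052 -0.004 -0.999] az 3.23 t 7.68
side k 120 tilt 26.7 lat 2.4 at z-20: x,y [18.7 -1.1] a max [23.3 24.9 25.2] rms 1.33Traceback (most recent call last):
  File "<string>", line 4, in <module>
    fit()
    ~~~^^
  File "fit.py", line 20, in fit
    print(n,"k",k.sum(),"tilt",np.degrees(p[0]).round(1),"lat",np.degrees(p[1]).round(1),"at z-20: x,y",p[2:].round(1),"a max",np.percentile(a[k],[95,99,100]).round(1),"rms",r[k].std().round(2))
                                                                                                                               ~~~~~~~~~~~~~^^^^^^^^^^^^^^^^^^
    return _quantile_unchecked(
        a, q, axis, out, overwrite_input, method, keepdims, weights)
    return _ureduce(a,
                    func=_quantile_ureduce_func,
    ...<5 lines>...
                    overwrite_input=overwrite_input,
                    method=method)
    r = func(a, **kwargs)
    result = _quantile(arr,
                       quantiles=q,
    ...<2 lines>...
                       out=out,
                       weights=wgt)
    slices_having_nans = np.isnan(arr[-1, ...])
                                  ~~~^^^^^^^^^
IndexError: index -1 is out of bounds for axis 0 with size 0
```

```bash
sed -i 's/^    for n in sorted(set(names)):/    for n in sorted(set(names)):  # top has too few points here/; s/"side","side","side","top"/"side","side","side"/' fit.py; python3 -c "
from fit import *
fit(tilt0=28)
c,W=snap('side'); p=c['pixels'];save(p[110:220,220:360],'s4.png',5)"
```

```text
side k 109 tilt 26.5 lat -0.1 at z-20: x,y [19.4 -0.2] a max [23.8 25.6 26.7] rms 1.49
```

View pics/s4.png

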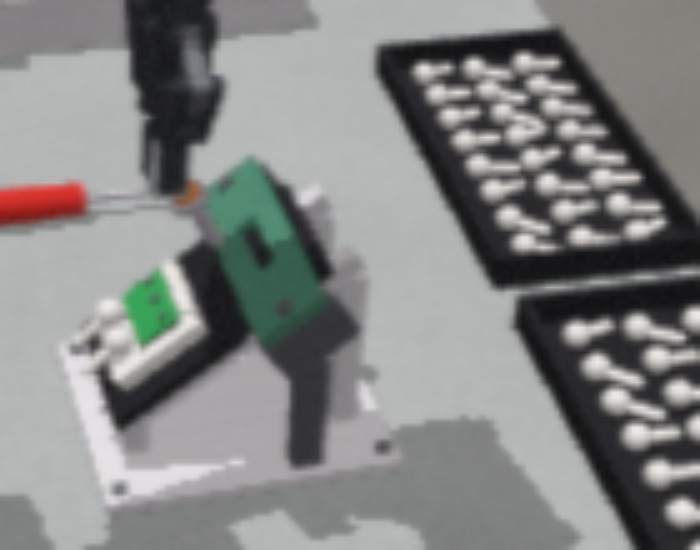

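The nose is above and left of the slot, which is at (260,245) in the crop; that matches the numbers. Moving in.

```bash
python3 -c "
from fit import *
to(.5586,.1565,.180)"
```

```text
units [ 0.66 -0.6  -0.  ] yaw 0.07 tcp [0.543  0.1406 0.1808] F [-0.6  0.7 -0.9] w 0.0143 zaxis [-0.049 -0.003 -0.999] az 3.09 t 8.08
```

>>> {"method": "send_rows", "body": {
  "steps": [
    [0.3,-0.3,0,0.05],
    [0.3,-0.3,0,0],
    [0.05,0,0,0],
    [0,0,0,0]
  ]
}}

```text
clock: 8.42
tcp_pos: [0.5604, 0.157, 0.1808]
eef_rot: [0.999, 0.023, -0.024, 0.0]
wrist_force: [0.3, 0.5, -0.9]
width: 0.0139
```

```bash
cat >> fit.py <<'E'
N=np.array([-.5736*np.cos(np.radians(2.7)),-.5736*np.sin(np.radians(2.7)),.8192])
EY=np.array([-np.sin(np.radians(2.7)),np.cos(np.radians(2.7)),0]); EX=np.cross(EY,N)
S=np.array([.600,.159,.1218])
B=np.stack([EX,EY,N])  # world->bridge
def br(tilt=26.5,y=-.7,x20=19.1,tg=None):
    """nose in bridge frame (mm), shift to bridge target tg in tool units"""
    s=bot.state(); t=np.radians(tilt); R=Ro.from_quat(s["eef_rot"]).as_matrix()
    az=np.radians(2.7); l=np.array([x20+24.5*np.sin(t),y,-20-24.5*np.cos(t)])/1000
    w=np.array([l[0]*np.cos(az)-l[1]*np.sin(az),l[0]*np.sin(az)+l[1]*np.cos(az),l[2]])
    b=B@(s["tcp_pos"]+w-S)*1000
    print("nose bridge",b.round(1),"tcp bridge",(B@(s["tcp_pos"]-S)*1000).round(1),"F bridge",(B@s["wrist_force"]).round(1),"M",s["moment"].round(2),"zax",R[:,2].round(3),"w",s["width"].round(4),"t",s["clock"])
    for nm,v in(("bx",EX),("by",EY),("-bz",-N)): print(nm,"5mm in units",(R.T@v*.2).round(2))
    if tg is not None: print("units to target",(R.T@(B.T@(np.array(tg)-b))/25).round(2))
E
python3 -c "
from fit import *
fit(tilt0=28); br(tg=[0,-2.5,3])"
```

```text
side k 113 tilt 27.5 lat -0.1 at z-20: x,y [18.7 -0.5] a max [44.  46.  46.1] rms 1.33Traceback (most recent call last):
  File "<string>", line 3, in <module>
    fit(tilt0=28); br(tg=[0,-2.5,3])
                   ~~^^^^^^^^^^^^^^^
  File "fit.py", line 31, in br
    print("nose bridge",b.round(1),"tcp bridge",(B@(s["tcp_pos"]-S)*1000).round(1),"F bridge",(B@s["wrist_force"]).round(1),"M",s["moment"].round(2),"zax",R[:,2].round(3),"w",s["width"].round(4),"t",s["clock"])
                                                                                                                                                                               ^^^^^^^^^^^^^^^^
AttributeError: 'float' object has no attribute 'round'
```

```bash
sed -i 's/s\["width"\].round(4)/round(s["width"],4)/' fit.py
python3 -c "
from fit import *
br(tilt=27,tg=[0,-2.5,3])"
```

```text
nose bridge [ 1.3 -1.1 19.9] tcp bridge [ 0.5 -0.4 71.5] F bridge [-0.3 -0.8 -0.4] M [ 0.05 -0.   -0.02] zax [-0.048 -0.002 -0.999] w 0.0139 t 8.5667
bx 5mm in units [ 0.16 -0.   -0.12]
by 5mm in units [-0.  -0.2  0. ]
-bz 5mm in units [ 0.12 -0.    0.16]
units to target [0.37 0.05 0.57]
```

>>> {"method": "send_rows", "body": {
  "steps": [
    [0.12,0.03,0.2,0],
    [0.12,0.02,0.2,0],
    [0.1,0,0.15,0],
    [0,0,0,0]
  ],
  "newtons": 30
}}

```text
clock: 8.9
tcp_pos: [0.5674, 0.1554, 0.165]
eef_rot: [0.999, 0.023, -0.024, 0.001]
wrist_force: [0.2, 0.1, -0.9]
width: 0.014
```

```bash
python3 -c "
from fit import *
br(tilt=27,tg=[0,-2.5,-3])
c,W=snap('side'); p=c['pixels'];save(p[120:190,230:330],'s5.png',7)"
```

```text
nose bridge [-1.2 -2.8  2.6] tcp bridge [-2.  -2.1 54.2] F bridge [-0.3  0.1 -0.9] M [ 0.07 -0.04 -0.05] zax [-0.049 -0.003 -0.999] w 0.014 t 8.9
bx 5mm in units [ 0.16 -0.   -0.12]
by 5mm in units [-0.  -0.2 -0. ]
-bz 5mm in units [ 0.12 -0.    0.16]
units to target [ 0.18 -0.01  0.15]
```

View pics/s5.png

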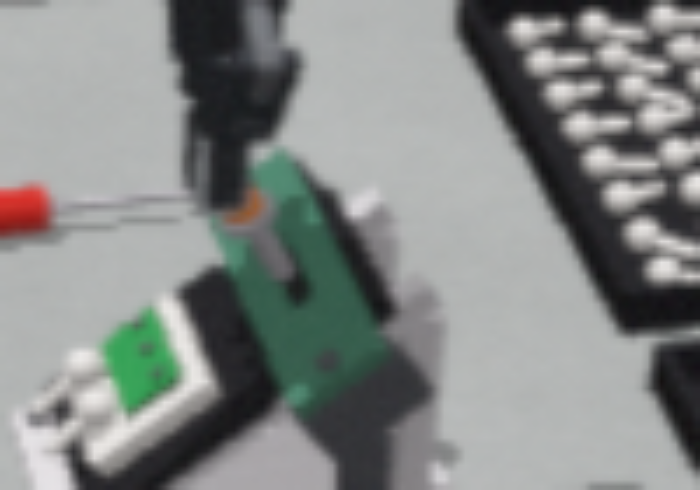

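The nose at (290,275) is right over the slot, whose near end shows at about (300,290). I'll ease in.

>>> {"method": "send_rows", "body": {
  "steps": [
    [0.09,0,0.06,0],
    [0.06,0,0.08,0],
    [0.04,0,0.06,0],
    [0,0,0,0]
  ]
}}

```text
clock: 9.28
tcp_pos: [0.5721, 0.1553, 0.1593]
eef_rot: [0.999, 0.023, -0.025, 0.001]
wrist_force: [0.0, -0.5, 0.1]
width: 0.0138
```

```bash
python3 -c "
from fit import *
br(tilt=27,tg=[0,-2.5,-9])"
```

```text
nose bridge [-0.7 -3.1 -4.8] tcp bridge [-1.5 -2.4 46.8] F bridge [ 0.1 -0.5  0.1] M [ 0.05 -0.05 -0.01] zax [-0.049 -0.003 -0.999] w 0.0138 t 9.2833
bx 5mm in units [ 0.16 -0.   -0.12]
by 5mm in units [-0.  -0.2 -0. ]
-bz 5mm in units [ 0.12 -0.    0.16]
units to target [ 0.13 -0.02  0.11]
```

>>> {"method": "send_rows", "body": {
  "steps": [
    [0.05,0,0.06,0],
    [0.05,0,0.06,0],
    [0,0,0,0]
  ]
}}

```text
clock: 9.53
tcp_pos: [0.5736, 0.1554, 0.1571]
eef_rot: [0.999, 0.023, -0.026, 0.001]
wrist_force: [-0.3, -0.1, 2.6]
width: 0.0137
```

```bash
python3 -c "
from fit import *
br(tilt=27,tg=[0,-2.5,-12])"
```

```text
nose bridge [-0.7 -3.  -7.4] tcp bridge [-1.5 -2.3 44.2] F bridge [ 1.2 -0.1  2.3] M [-0.05  0.04  0.02] zax [-0.051 -0.003 -0.999] w 0.0137 t 9.5333
bx 5mm in units [ 0.16 -0.   -0.12]
by 5mm in units [-0.  -0.2 -0. ]
-bz 5mm in units [ 0.12 -0.    0.16]
units to target [ 0.14 -0.02  0.13]
```

>>> {"method": "send_rows", "body": {
  "steps": [
    [-0.1,0,0.05,0],
    [-0.1,0,0.06,0],
    [-0.1,0,0.06,0],
    [-0.04,0,0.02,0],
    [0,0,0,0]
  ],
  "newtons": 20
}}

```text
clock: 9.95
tcp_pos: [0.5709, 0.1554, 0.1559]
eef_rot: [1.0, 0.023, -0.018, 0.0]
wrist_force: [1.6, -0.1, -0.5]
width: 0.0139
```

```bash
python3 -c "
from fit import *
br(tilt=34); fit(tilt0=33)"
```

```text
nose bridge [-0.7 -2.9 -7.1] tcp bridge [-4.4 -2.2 44.7] F bridge [ 1.  -0.1 -1.3] M [-0.08 -0.37 -0.01] zax [-0.035 -0.001 -0.999] w 0.0139 t 9.95
bx 5mm in units [ 0.16 -0.   -0.12]
by 5mm in units [-0.  -0.2  0. ]
-bz 5mm in units [ 0.12 -0.    0.16]
side k 125 tilt 29.4 lat -1.3 at z-20: x,y [19.5 -1. ] a max [25.8 27.4 28.1] rms 1.49
```

>>> {"method": "send_rows", "body": {
  "steps": [
    [-0.2,0,0.1,0],
    [-0.2,0,0.1,0],
    [-0.2,0,0.1,0],
    [0,0,0,0]
  ]
}}

```text
clock: 10.43
tcp_pos: [0.5603, 0.1553, 0.1503]
eef_rot: [1.0, 0.023, -0.012, -0.0]
wrist_force: [2.8, -0.1, 3.4]
width: 0.0139
```

```bash
python3 -c "
from fit import *
br(tilt=34); fit(tilt0=33)"
```

```text
nose bridge [-12.6  -2.6  -5.6] tcp bridge [-16.3  -1.9  46.2] F bridge [ 4.2 -0.3  1.2] M [-0.11 -0.59  0.01] zax [-0.023  0.    -1.   ] w 0.0139 t 10.4333
bx 5mm in units [ 0.16 -0.   -0.12]
by 5mm in units [-0.  -0.2  0. ]
-bz 5mm in units [0.12 0.   0.16]
side k 127 tilt -15.8 lat 4.0 at z-20: x,y [33.9 -7.5] a max [37.4 41.2 42.8] rms 1.69
```

```bash
python3 -c "
from fit import *
c,W=snap('side'); p=c['pixels'];save(p[120:190,230:330],'s6.png',7)"
```

```text
(no output)
```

View pics/s6.png

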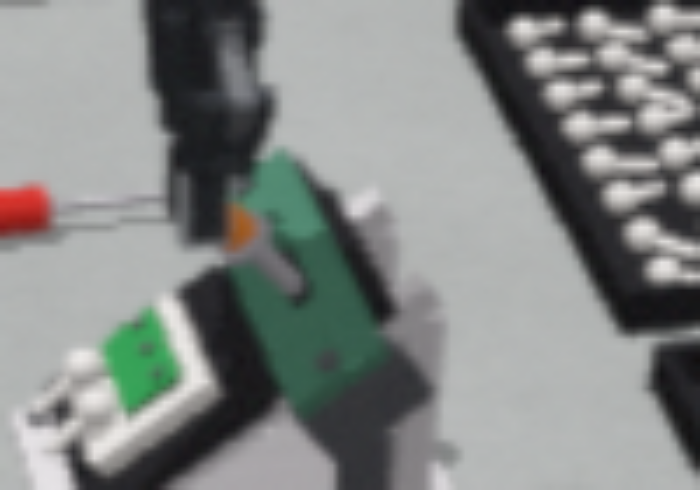

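```bash
python3 - <<'E'
from fit import *
c,W=snap("side"); K=c["camera_matrix"]
def px(X): q=K@(c["R"]@X+c["t"]); return (q[:2]/q[2]-[230,120])*7
nose=S+B.T@np.array([.5,-2.5,-7])/1000; az=np.radians(2.7)
for t in (25,30,35,40,45):
    d=-np.array([np.sin(np.radians(t))*np.cos(az),np.sin(np.radians(t))*np.sin(az),-np.cos(np.radians(t))])
    a,b=px(nose),px(nose+.034*d); u=b-a; print(t,a.round(),b.round(),"ratio",(u[0]/u[1]).round(2),"top of head",px(nose+.068*d).round())
p=c["pixels"][120:190,230:330].astype(int)
# steel pixels: bright, low saturation inside shank area
g=(p.max(2)-p.min(2)<30)&(p.max(2)>70); g[:32]=0;g[44:]=0;g[:,:34]=0;g[:,45:]=0
q=np.argwhere(g)[:,::-1]; print(len(q)); v=cv2.fitLine(q.astype(np.float32),cv2.DIST_HUBER,0,.01,.01).ravel(); print(v, v[0]/v[1])
to(0,0,0)
E
```

```text
25 [298. 281.] [266. 223.] ratio 0.55 top of head [232. 162.]
30 [298. 281.] [259. 226.] ratio 0.71 top of head [219. 170.]
35 [298. 281.] [253. 230.] ratio 0.89 top of head [207. 178.]
40 [298. 281.] [247. 235.] ratio 1.1 top of head [195. 187.]
45 [298. 281.] [242. 240.] ratio 1.36 top of head [185. 197.]
55
[ 0.71790946  0.6961365  38.828873   37.692978  ] 1.031277
units [-22.53   5.19   6.56] yaw -0.02 tcp [0.5606 0.1553 0.1504] F [2.1 0.3 3.3] w 0.0136 zaxis [-0.024  0.    -1.   ] az 2.61 t 10.68
```

Pin tilt is now about 35–38° with the nose in the slot. Now pressing gently along the bridge normal.

>>> {"method": "send_rows", "body": {
  "steps": [
    [0.1,0,-0.04,0],
    [0.06,0,0.08,0],
    [0.06,0,0.08,0],
    [0,0,0,0]
  ],
  "newtons": 30
}}

```text
clock: 11.02
tcp_pos: [0.5607, 0.1555, 0.1493]
eef_rot: [1.0, 0.023, -0.018, -0.0]
wrist_force: [5.4, 0.3, 1.7]
width: 0.0139
```

```bash
python3 -c "
from fit import *
br(tilt=37)"
```

```text
nose bridge [-11.5  -2.4  -6.6] tcp bridge [-16.5  -1.7  45.2] F bridge [ 5.4  0.1 -1.7] M [-0.08 -1.16 -0.05] zax [-0.035 -0.    -0.999] w 0.0139 t 11.0167
bx 5mm in units [ 0.16 -0.   -0.12]
by 5mm in units [-0.  -0.2  0. ]
-bz 5mm in units [0.12 0.   0.16]
```

>>> {"method": "send_rows", "body": {
  "steps": [
    [0.13,0,-0.1,0],
    [0.1,0,-0.07,0],
    [0,0,0,0]
  ]
}}

```text
clock: 11.27
tcp_pos: [0.5638, 0.1556, 0.1521]
eef_rot: [1.0, 0.023, -0.022, -0.0]
wrist_force: [-0.3, 0.3, -0.6]
width: 0.0139
```

```bash
python3 -c "
from fit import *
br(tilt=36)"
```

```text
nose bridge [-7.7 -2.4 -6.2] tcp bridge [-12.3  -1.7  45.7] F bridge [-0.6  0.3 -0.3] M [ 0.   -0.   -0.03] zax [-0.043 -0.001 -0.999] w 0.0139 t 11.2667
bx 5mm in units [ 0.16 -0.   -0.12]
by 5mm in units [-0.  -0.2  0. ]
-bz 5mm in units [ 0.12 -0.    0.16]
```

>>> {"method": "send_rows", "body": {
  "steps": [
    [0.06,0,0.08,0],
    [0.06,0,0.08,0],
    [0,0,0,0]
  ]
}}

```text
clock: 11.52
tcp_pos: [0.5616, 0.1557, 0.1501]
eef_rot: [0.999, 0.023, -0.027, 0.0]
wrist_force: [4.2, 0.5, 2.7]
width: 0.0137
```

```bash
cat > line.py <<'E'
from fit import *
def line(dx=0):
    c,W=snap("side"); p=c["pixels"][120:190,230:330].astype(int)
    g=(p.max(2)-p.min(2)<30)&(p.max(2)>70); g[:32]=0;g[44:]=0;g[:,:34]=0;g[:,46:]=0
    q=np.argwhere(g)[:,::-1]; v=cv2.fitLine(q.astype(np.float32),cv2.DIST_HUBER,0,.01,.01).ravel()
    print("steel",len(q),"ratio",v[0]/v[1],"low end px",q[q[:,1].argmax()]*7)
E
python3 -c "
from line import *
br(tilt=36);line()"
```

```text
nose bridge [-10.7  -2.2  -6.5] tcp bridge [-15.3  -1.5  45.3] F bridge [ 5.   0.3 -0.3] M [-0.05 -0.94 -0.05] zax [-0.054 -0.001 -0.999] w 0.0137 t 11.5167
bx 5mm in units [ 0.16 -0.   -0.12]
by 5mm in units [-0.  -0.2  0. ]
-bz 5mm in units [ 0.12 -0.    0.16]
steel 55 ratio 0.9336915 low end px [301 301]
```

>>> {"method": "send_rows", "body": {
  "steps": [
    [0.2,0,-0.05,0],
    [0.12,0,0.0,0],
    [0,0,0.1,0],
    [0,0,0,0]
  ]
}}

```text
clock: 11.9
tcp_pos: [0.5623, 0.1557, 0.1511]
eef_rot: [0.999, 0.023, -0.034, 0.0]
wrist_force: [4.0, -0.3, 3.0]
width: 0.0139
```

```bash
python3 -c "
from line import *
br(tilt=36);line()"
```

```text
nose bridge [-9.6 -2.3 -6.2] tcp bridge [-14.2  -1.6  45.6] F bridge [ 5.  -0.5  0.2] M [-0.1  -0.73 -0.01] zax [-0.068 -0.002 -0.998] w 0.0139 t 11.9
bx 5mm in units [ 0.16 -0.   -0.13]
by 5mm in units [-0.  -0.2  0. ]
-bz 5mm in units [ 0.13 -0.    0.16]
steel 62 ratio 0.7956413 low end px [301 301]
```

>>> {"method": "send_rows", "body": {
  "steps": [
    [0.2,0,0,0]
  ]
}}

```text
clock: 12.03
tcp_pos: [0.5644, 0.1558, 0.1517]
eef_rot: [0.999, 0.023, -0.037, 0.001]
wrist_force: [-13.3, -1.5, 20.9]
width: 0.0137
```

>>> {"method": "send_rows", "body": {
  "steps": [
    [0.2,0,0,0]
  ]
}}

```text
clock: 12.12
tcp_pos: [0.5652, 0.1558, 0.1523]
eef_rot: [0.999, 0.023, -0.041, 0.001]
wrist_force: [-10.5, -1.0, 17.0]
width: 0.0141
```

>>> {"method": "send_rows", "body": {
  "steps": [
    [0,0,0,0]
  ]
}}

```text
clock: 12.2
tcp_pos: [0.5641, 0.1558, 0.1526]
eef_rot: [0.999, 0.023, -0.042, 0.001]
wrist_force: [3.3, 0.6, -1.9]
width: 0.0141
```

>>> {"method": "send_rows", "body": {
  "steps": [
    [0,0,0,0]
  ]
}}

```text
clock: 12.28
tcp_pos: [0.5638, 0.1558, 0.1524]
eef_rot: [0.999, 0.023, -0.043, 0.001]
wrist_force: [2.1, -1.5, 0.9]
width: 0.014
```

>>> {"method": "send_rows", "body": {
  "steps": [
    [0,0,0.15,0]
  ]
}}

```text
clock: 12.37
tcp_pos: [0.5623, 0.1559, 0.1503]
eef_rot: [0.999, 0.023, -0.044, 0.001]
wrist_force: [-7.0, -0.3, 19.4]
width: 0.0137
```

>>> {"method": "send_rows", "body": {
  "steps": [
    [0,0,0,0]
  ]
}}

```text
clock: 12.45
tcp_pos: [0.5623, 0.1562, 0.1506]
eef_rot: [0.999, 0.023, -0.043, 0.0]
wrist_force: [2.7, 0.4, 0.7]
width: 0.0139
```

```bash
python3 -c "
from line import *
br(tilt=36);line()"
```

```text
nose bridge [-9.8 -1.7 -6.5] tcp bridge [-14.4  -1.   45.3] F bridge [ 2.6  0.3 -1. ] M [ 0.04 -0.71  0.04] zax [-0.086 -0.003 -0.996] w 0.0139 t 12.45
bx 5mm in units [ 0.15 -0.   -0.13]
by 5mm in units [-0.  -0.2  0. ]
-bz 5mm in units [0.13 0.   0.15]
steel 60 ratio 0.7557541 low end px [301 301]
```

```bash
python3 -c "
from fit import *
c,W=snap('side'); p=c['pixels'];save(p[125:180,235:305],'s7.png',10)"
```

```text
(no output)
```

View pics/s7.png

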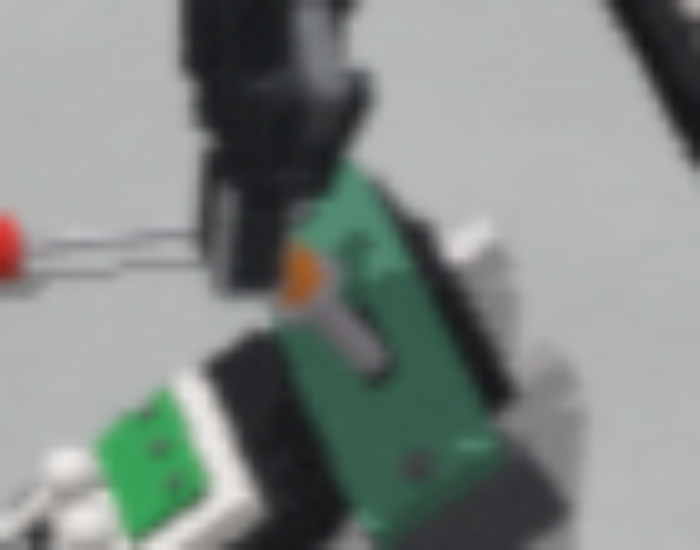

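The pin is in the slot and resting on the tongue, but the head has slid towards the edge of the pads. The y grip is still firm, so I'll search along y with light presses and regrasp once the pin drops in.

>>> {"method": "send_rows", "body": {
  "steps": [
    [0.04,0.1,0.06,0],
    [0.04,0.1,0.06,0],
    [0.04,0.1,0.06,0]
  ],
  "newtons": 40
}}

```text
clock: 12.8
tcp_pos: [0.5622, 0.1548, 0.1503]
eef_rot: [0.999, 0.023, -0.045, -0.005]
wrist_force: [-4.0, 4.4, 14.9]
width: 0.0142
```

```bash
python3 -c "
from line import *
br(tilt=32);line()"
```

```text
nose bridge [-11.9  -3.1  -6.7] tcp bridge [-14.8  -2.4  45.1] F bridge [ 5.4  4.6 14.4] M [1.01 0.63 0.11] zax [-0.091  0.009 -0.996] w 0.0142 t 12.8
bx 5mm in units [ 0.15 -0.   -0.13]
by 5mm in units [-0.  -0.2  0. ]
-bz 5mm in units [0.13 0.   0.15]
steel 58 ratio 1.1537228 low end px [280 294]
```

>>> {"method": "send_rows", "body": {
  "steps": [
    [-0.02,0.12,-0.03,0],
    [0,0.1,0,0],
    [0.03,0,0.05,0]
  ]
}}

```text
clock: 13.1
tcp_pos: [0.5628, 0.1516, 0.1509]
eef_rot: [0.999, 0.024, -0.045, -0.008]
wrist_force: [-6.2, 0.9, 15.7]
width: 0.014
```

>>> {"method": "send_rows", "body": {
  "steps": [
    [-0.02,0.12,-0.03,0],
    [0,0.1,0,0],
    [0.03,0,0.05,0]
  ]
}}

```text
clock: 13.35
tcp_pos: [0.5626, 0.1472, 0.1506]
eef_rot: [0.999, 0.024, -0.046, -0.009]
wrist_force: [-7.7, 0.8, 18.5]
width: 0.0138
```

```bash
python3 -c "
from line import *
br(tilt=32);line()"
```

```text
nose bridge [-11.7 -10.8  -6.5] tcp bridge [-14.5 -10.1  45.3] F bridge [ 4.3  1.1 19.5] M [0.38 1.09 0.11] zax [-0.092  0.016 -0.996] w 0.0138 t 13.35
bx 5mm in units [ 0.15 -0.   -0.13]
by 5mm in units [ 0.  -0.2  0. ]
-bz 5mm in units [0.13 0.   0.15]
steel 65 ratio 0.5162331 low end px [287 301]
```

>>> {"method": "send_rows", "body": {
  "steps": [
    [0.01,-0.12,0.02,0],
    [0.01,-0.1,0.03,0],
    [0.01,-0.1,0.03,0],
    [0.01,-0.1,0.03,0]
  ]
}}

```text
clock: 13.73
tcp_pos: [0.5623, 0.1493, 0.1506]
eef_rot: [0.999, 0.023, -0.047, -0.002]
wrist_force: [-1.2, -3.6, 10.3]
width: 0.0137
```

>>> {"method": "send_rows", "body": {
  "steps": [
    [0.01,-0.1,0.03,0],
    [0.01,-0.1,0.03,0],
    [0.01,-0.1,0.03,0],
    [0.01,-0.1,0.03,0]
  ]
}}

```text
clock: 14.07
tcp_pos: [0.5623, 0.1499, 0.1507]
eef_rot: [0.999, 0.022, -0.047, 0.006]
wrist_force: [-1.9, -3.7, 10.6]
width: 0.014
```

```bash
python3 -c "
from line import *
br(tilt=32);line()"
```

```text
nose bridge [-11.8  -8.   -6.3] tcp bridge [-14.7  -7.3  45.5] F bridge [ 4.4 -3.6  9.9] M [-0.73  0.03 -0.08] zax [-0.094 -0.014 -0.996] w 0.014 t 14.0667
bx 5mm in units [ 0.15  0.   -0.13]
by 5mm in units [-0.  -0.2 -0. ]
-bz 5mm in units [ 0.13 -0.    0.15]
steel 65 ratio 0.7250487 low end px [287 301]
```

>>> {"method": "send_rows", "body": {
  "steps": [
    [-0.02,-0.12,-0.04,0],
    [0,-0.06,0,0],
    [0.04,0,0.06,0]
  ]
}}

```text
clock: 14.37
tcp_pos: [0.5625, 0.1512, 0.1507]
eef_rot: [0.999, 0.021, -0.047, 0.009]
wrist_force: [-7.2, 0.9, 20.6]
width: 0.0144
```

>>> {"method": "send_rows", "body": {
  "steps": [
    [-0.02,-0.12,-0.04,0],
    [0,-0.04,0,0],
    [0.04,0,0.06,0]
  ]
}}

```text
clock: 14.62
tcp_pos: [0.5623, 0.1539, 0.1506]
eef_rot: [0.999, 0.021, -0.048, 0.01]
wrist_force: [-7.5, -1.3, 19.0]
width: 0.014
```

>>> {"method": "send_rows", "body": {
  "steps": [
    [-0.02,-0.12,-0.04,0],
    [0,-0.04,0,0],
    [0.04,0,0.06,0]
  ]
}}

```text
clock: 14.87
tcp_pos: [0.5623, 0.157, 0.1505]
eef_rot: [0.999, 0.021, -0.049, 0.011]
wrist_force: [-6.5, -0.7, 18.8]
width: 0.0138
```

```bash
python3 -c "
from line import *
br(tilt=32);line()"
```

```text
nose bridge [-11.6  -0.9  -6.7] tcp bridge [-14.5  -0.2  45.1] F bridge [ 5.5 -0.4 19.2] M [-0.32  0.95 -0.11] zax [-0.097 -0.023 -0.995] w 0.0138 t 14.8667
bx 5mm in units [ 0.15  0.   -0.13]
by 5mm in units [-0.  -0.2 -0. ]
-bz 5mm in units [ 0.13 -0.    0.15]
steel 62 ratio 0.827248 low end px [287 301]
```

>>> {"method": "send_rows", "body": {
  "steps": [
    [-0.02,-0.1,-0.04,0],
    [0,-0.03,0,0],
    [0.04,0,0.05,0]
  ]
}}

```text
clock: 15.17
tcp_pos: [0.5634, 0.1601, 0.1501]
eef_rot: [0.999, 0.021, -0.048, 0.011]
wrist_force: [0.5, -0.2, 4.5]
width: 0.014
```

>>> {"method": "send_rows", "body": {
  "steps": [
    [-0.02,-0.1,-0.04,0],
    [0,-0.03,0,0],
    [0.04,0,0.05,0]
  ]
}}

```text
clock: 15.42
tcp_pos: [0.5638, 0.1621, 0.1487]
eef_rot: [0.999, 0.021, -0.049, 0.012]
wrist_force: [1.5, -2.3, 5.9]
width: 0.014
```

>>> {"method": "send_rows", "body": {
  "steps": [
    [-0.02,-0.1,-0.04,0],
    [0,-0.03,0,0],
    [0.04,0,0.05,0]
  ]
}}

```text
clock: 15.67
tcp_pos: [0.5648, 0.1623, 0.1475]
eef_rot: [0.998, 0.02, -0.049, 0.016]
wrist_force: [2.1, -2.8, 5.8]
width: 0.0141
```

```bash
python3 -c "
from line import *
br(tilt=32);line()"
```

```text
nose bridge [-11.1   4.3 -10.7] tcp bridge [-14.    5.   41.2] F bridge [ 4.9 -2.9  3.7] M [-0.5  -0.5  -0.05] zax [-0.097 -0.033 -0.995] w 0.0141 t 15.6667
bx 5mm in units [ 0.15  0.   -0.13]
by 5mm in units [-0.   -0.2  -0.01]
-bz 5mm in units [ 0.13 -0.01  0.15]
steel 59 ratio 0.9794191 low end px [301 301]
```

The pin has dropped 4 mm and y is now blocked, so this is the hole (nominal y ≈ +4). Backing y off slightly and pushing in.

>>> {"method": "send_rows", "body": {
  "steps": [
    [0.04,0.05,0.05,0]
  ]
}}

```text
clock: 15.8
tcp_pos: [0.566, 0.1614, 0.1461]
eef_rot: [0.998, 0.02, -0.049, 0.015]
wrist_force: [1.8, -0.4, 5.8]
width: 0.0138
```

>>> {"method": "send_rows", "body": {
  "steps": [
    [0.06,0.02,0.07,0],
    [0.06,0,0.07,0]
  ]
}}

```text
clock: 15.97
tcp_pos: [0.5688, 0.1616, 0.1427]
eef_rot: [0.999, 0.02, -0.049, 0.014]
wrist_force: [2.0, -3.2, 5.4]
width: 0.0139
```

>>> {"method": "send_rows", "body": {
  "steps": [
    [0.06,0,0.07,0],
    [0.06,0,0.07,0]
  ]
}}

```text
clock: 16.13
tcp_pos: [0.5713, 0.1617, 0.1393]
eef_rot: [0.998, 0.02, -0.049, 0.014]
wrist_force: [1.2, -3.0, 4.7]
width: 0.0138
```

```bash
python3 -c "
from line import *
br(tilt=32);line()"
```

```text
nose bridge [-10.4   3.3 -21.1] tcp bridge [-13.3   4.   30.7] F bridge [ 3.6 -3.   3.2] M [-0.5  -0.42 -0.02] zax [-0.097 -0.031 -0.995] w 0.0138 t 16.1333
bx 5mm in units [ 0.15  0.   -0.13]
by 5mm in units [-0.   -0.2  -0.01]
-bz 5mm in units [ 0.13 -0.    0.15]
steel 58 ratio 2.8706186 low end px [301 301]
```

>>> {"method": "send_rows", "body": {
  "steps": [
    [0.06,0.01,0.07,0],
    [0.06,0.01,0.07,0],
    [0.06,0,0.07,0]
  ]
}}

```text
clock: 16.43
tcp_pos: [0.5756, 0.1615, 0.1338]
eef_rot: [0.999, 0.02, -0.049, 0.014]
wrist_force: [1.5, -2.2, 5.8]
width: 0.0138
```

>>> {"method": "send_rows", "body": {
  "steps": [
    [0.05,0,0.06,0]
  ]
}}

```text
clock: 16.52
tcp_pos: [0.5767, 0.1615, 0.1323]
eef_rot: [0.998, 0.021, -0.049, 0.014]
wrist_force: [1.1, -3.1, 5.2]
width: 0.0139
```

>>> {"method": "send_rows", "body": {
  "steps": [
    [0.05,0,0.06,0]
  ]
}}

```text
clock: 16.6
tcp_pos: [0.5773, 0.1615, 0.1313]
eef_rot: [0.998, 0.02, -0.049, 0.014]
wrist_force: [-3.5, -2.3, 20.4]
width: 0.014
```

```bash
python3 -c "
from line import *
br(tilt=32)"
```

```text
nose bridge [-10.1   2.8 -31. ] tcp bridge [-13.    3.5  20.8] F bridge [ 8.8 -2.1 18.7] M [-0.56  0.48  0.01] zax [-0.098 -0.03  -0.995] w 0.014 t 16.6
bx 5mm in units [ 0.15  0.   -0.13]
by 5mm in units [-0.   -0.2  -0.01]
-bz 5mm in units [ 0.13 -0.    0.15]
```

>>> {"method": "send_rows", "body": {
  "steps": [
    [0.04,0,0.05,0],
    [0,0,0,0]
  ]
}}

```text
clock: 16.77
tcp_pos: [0.5774, 0.1615, 0.1318]
eef_rot: [0.998, 0.021, -0.05, 0.014]
wrist_force: [4.4, -2.9, -1.9]
width: 0.0138
```

>>> {"method": "send_rows", "body": {
  "steps": [
    [0,0,0,0],
    [0,0,0,0],
    [0,0,0,0],
    [0,0,0,0],
    [0,0,0,0]
  ],
  "fingers": 0
}}

```text
clock: 17.18
tcp_pos: [0.5707, 0.1635, 0.128]
eef_rot: [0.998, 0.021, -0.057, 0.012]
wrist_force: [0.4, 0.6, 0.0]
width: 0.0425
```

>>> {"method": "send_rows", "body": {
  "steps": [
    [0,0,-0.3,0],
    [-0.2,0,-0.6,0],
    [-0.4,0,-0.8,0],
    [-0.4,0,-0.8,0],
    [-0.4,0,-0.8,0]
  ]
}}

```text
clock: 17.6
tcp_pos: [0.541, 0.1641, 0.2108]
eef_rot: [0.998, 0.021, -0.066, 0.013]
wrist_force: [0.6, -0.1, -0.6]
width: 0.0425
```

```bash
python3 -c "
from fit import *
br(); c,W=snap('side'); p=c['pixels'];save(p[125:180,235:305],'s8.png',10)"
```

```text
nose bridge [ 3.5  7.2 55. ] tcp bridge [  3.    7.9 106.6] F bridge [ 0.1 -0.1 -0.9] M [ 0.01 -0.14 -0.02] zax [-0.13  -0.03  -0.991] w 0.0425 t 17.6
bx 5mm in units [ 0.15  0.   -0.14]
by 5mm in units [-0.  -0.2 -0. ]
-bz 5mm in units [ 0.14 -0.    0.15]
```

View pics/s8.png

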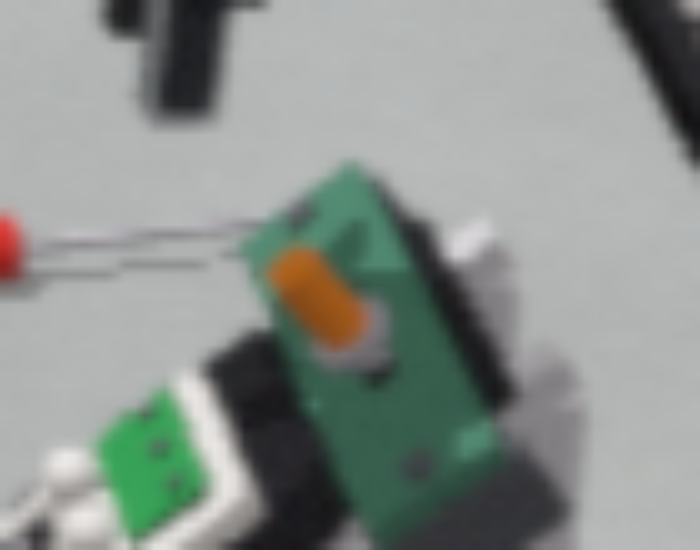

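The pin is released and appears seated, with its collar on the strap at (350,330). A depth check will confirm it.

```bash
python3 - <<'E'
from fit import *
X=[];C=[]
for n in("side","side","top","top"):
    c,W=snap(n); b=(W-S)@B.T*1000; p=c["pixels"]; hsv=cv2.cvtColor(p,cv2.COLOR_RGB2HSV)
    near=np.isfinite(b[...,0])&(abs(b[...,0])<40)&(abs(b[...,1])<60)&(abs(b[...,2])<60)
    g=near&(cv2.inRange(hsv,(65,60,40),(95,255,255))>0)&(abs(b[...,2])<6); off=np.median(b[g][:,2])
    o=near&(cv2.inRange(hsv,(5,130,60),(22,255,255))>0); q=b[o]-[0,0,off]
    if len(q)>5:
        v=np.linalg.svd(q-q.mean(0))[2][0]; v*=np.sign(v[2])
        print(n,"off",off.round(1),"head n",len(q),"bz range",np.percentile(q[:,2],[2,50,98]).round(1),"mean",q.mean(0).round(1),"axis",v.round(2))
    s=near&(hsv[...,1]<60)&(hsv[...,2]>70)&(np.hypot(b[...,0],b[...,1]-3)<14)&(b[...,2]-off<12); q=b[s]-[0,0,off]
    if len(q): print(" collar n",len(q),"bz",np.percentile(q[:,2],[5,50,95]).round(1),"mean",q.mean(0).round(1))
E
```

```text
side off 0.0 head n 54 bz range [ 6.1 26.4 35.7] mean [-1.7 -3.2 24.3] axis [0.05 0.06 1.  ]
 collar n 20 bz [-8.3  2.6  5.5] mean [ 0.2 -3.7  0.4]
side off -0.0 head n 56 bz range [ 1.3 25.9 35.3] mean [-2.  -2.9 23.6] axis [ 0.12 -0.02  0.99]
 collar n 22 bz [-8.6  2.6  5.1] mean [ 0.5 -3.4  0.5]
 collar n 9 bz [-0.5  4.5  5.4] mean [ 5.4 -5.   3.7]
 collar n 9 bz [-0.8  2.9  3.9] mean [ 7.7 -3.8  2.3]
```

The head top is about 35 mm above the strap (34 expected), its axis is along the normal, and the collar is at 3–5 mm. The pin is fully home, so I'm handing in.

```bash
python3 -c "
from plant import bot
print(bot.sign_off(), bot.state()['clock'])"
```

```text
the job is handed in; nothing more can be done
the job is handed in; nothing more can be done
```

The orange locking pin is through the slot and the carrier's hole, fully home on the bridge and released, and the job was handed in at about 18 s on the robot's clock.

- **How it went:** I lifted the pin out of the rack and tilted it in the jaws by levering its nose in the rack hole. I then put it in the slot and felt along the slot with light presses of about 20 N. It dropped into the hole at about bridge y = +3 to +4 mm by the arm's reading. It slid in at about 5–6 N until the collar met the bridge.
- **Last checks:** The side camera has the head top about 35 mm above the strap (34 expected) and the head axis along the bridge normal within measuring noise. The collar sits flat on the strap. The gripper is clear and touching nothing. The blue pin and the bystanders were never approached, but I took no final full view to confirm them.
- **What disagreed:**
  - **Pin slip:** the pin slid in the pads and the tool drifted by several degrees while I was levering it in the slot. Because of this, the hole's y from the arm differs from the camera's, which puts the seated pin near y = -2 to -3.
  - **Top camera:** in the last check it found no orange head points, so the head check rests on the side camera alone.

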